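# Hang the rinsed model parts to drip dry

## Robot

A 6-joint arm with a two-finger parallel gripper is mounted at the origin on the work surface. World frame = base frame: x ahead of the robot, y to its left, z up, the work surface at z = 0. Lengths are in m, angles in degrees, forces in N, time in s.
With the tool pointing down it reaches from about 0.35 to 0.925 m from the base axis. Payload 6.4 kg.
Tool frame: the origin (TCP) lies at the very end of the fingers, on their centre line; the grasp point (between the pads) lies bot.tcp_to_grasp behind it (bot.tcp_to_grasp is the distance from the TCP to the grasp point, in m); z points along the fingers, y is the line along which they close (so a half turn about z gives the same grasp; the last joint's range is limited). The gripper opens to 94 mm and grips with 3 to 60 N. Pads are 16 mm wide; open, the fingers measure 119 mm over their backs; the gripper's body (75 mm by 177 mm) begins 78 mm behind the grasp point.
Start: joints at [-86.637, 14.043, 89.255, -0, 76.702, -9.975], TCP at [0.15, -0.632, 0.205] pointing down, gripper open.
Joint ranges: [-179.41, 179.41], [-58.25, 129.5], [7.25, 145.43], [-54.29, 234.29], [11.92, 165.04], [-157.13, 157.13]. Speed limits (degrees/s): [147.25, 147.25, 180, 180, 180, 180].

## Interface

Orientations are given as a 3x3 rotation matrix whose columns are the frame's x, y, z axes.
In Python, from plant import bot, cams gives the robot as it stands.
- The arm moves only by the tool play_rows, never from a script. Its argument "plan" is a list that holds one entry, the list of rows, each a list of 7 numbers: the opening, from -1 (shut) to 1 (fully open), then the shift along the tool's x, y, z as a fraction of full scale, then the turn, a rotation vector about the tool's x, y, z as a fraction of full scale. In form: [[[grip, x, y, z, rx, ry, rz], ...]]. A call has 1 to 12 rows; each row shifts and turns the commanded pose from where the row before left it, along the tool's axes as they then stand; what a row does not reach is not made up. Full scale, the value 1, is 12 cm for a shift and 180 degrees for a turn. A row lasts 1/8 s, in which the tool goes at most 62.5 mm and 10.7 degrees, less where a joint would pass 70% of its speed; a pose out of reach is approached as far as the arm can. A call with a number of a shift or a turn outside -1 to 1 is refused whole. A call with a gripper value outside its range is refused whole. The fingers move at their own pace and stop on an object; the grip force is fixed at half the most. Time passes only in rows, so rows that do not move let the fingers close. It gives the time, the measured TCP pose, the force, the opening and the grip force at its end, in the units of the state.
- bot.state(): the state, without advancing time (a new reading comes with each control period).
- cams.grab_frame(name): name is "scene" or "top" or "wrist"; returns a dict with "pixels" (480x640x3 uint8, red, green, blue), "fx", "fy", "cx", "cy" (pixels), "rvec" (rotation vector, rad) and "tvec" (3), from world to camera coordinates, as OpenCV has them. Camera axes: x right, y down, z forward; pixel columns grow to the right and rows downward; lengths in m; the calibration is good to about 2 mm. A picture is of the moment at which its call begins. There is no depth.
- bot.job_done(): hands the job in; it is judged then, once.
The state is a dict: "time_s": time; "qpos": joint angles; "joint_vel": joint speeds; "effort": joint torques, N m; "tcp_pos": TCP position; "orientation": TCP orientation; "ft_force": force on the tool from outside, world axes, zero at the start; "moment": the same for the moment, N m; "opening": opening from 0.0 (shut) to 1.0 (fully open); "grasp_force": force on a finger pad.
Only numpy, scipy, OpenCV 4.12 (cv2) and the standard library are available. Lean on these libraries where they do the work, as an engineer would, in place of code of your own. Each camera call takes 0.05 s, during which the arm holds its last target. There are 200 camera calls.

## Task

Swing the drip stand's folded arm out over its white tray until it clicks fully home at its stop. Then hang the orange-handled basket of rinsed parts by its handle in the hook at the end of the arm: let it down gently until it rests in the hook before you let go, not dropping it, with the hook near the middle of the handle so that it hangs level and still, with the arm still fully home. Leave the blue-handled basket and the little brick house where they stand.

Things in the scene. Friction and masses are not known exactly. Their poses are not given: they have to be found in the camera images.
- drip_stand: fixed stand: grey foot 100 x 100 x 12 mm with an 80 mm square housing on it up to 85 mm, steel post 18 mm thick, 235 mm high, and a white drip tray 160 x 140 x 14 mm at the foot's -y side (tray centre 124 mm from the post). Origin: post axis at table level, z up. A swing arm turns on the post; fully out it points along the stand's -y, over the tray.
- drip_arm (a joint): angle of the aluminium swing arm about the post, rad: 0 = folded (along the stand's -x), growing anticlockwise seen from above, 1.571 = fully home at its stop (along the stand's -y). It resists with up to 5 N at 95 mm from the post and falls back if let go before about 1.0; beyond 1.35 it snaps into its end detent; about 3 N sideways at the hook knocks it out again.
- post_pivot (a point): point on the post axis at the height of the arm bar's centre line (215 mm above the table)
- hook_seat (a point): where the centre line of a hung handle bar rests in the V hook: 132 mm from the post axis, 6 mm below the arm's centre line; moves with the arm. The arm, a 10 mm bar level at 215 mm, dips 22 mm in a V from 117 mm from the post and rises to a tip at 150 mm (top 225 mm above the table). The V is about 20 mm wide at its mouth; the handle lies in it crosswise to the arm.
- parts_basket: loose steel basket of model parts (fixed inside), 90 (its x) x 110 (its y) x 48 mm high, 3 mm walls, 0.2 to 0.4 kg. Rigid orange handle arches over it in its y-z plane: 8 mm round bar, level top 84 mm long along the basket's y, centre line 135 mm above the underside, sloping to the sides (y = +-56 mm) and down to the rim. Origin: centre of the underside, z up.
- orange_handle (a point): middle of the level top bar of the orange handle, on the bar's centre line (135 mm above the basket's underside)
- empty_basket: the same basket but empty and with a blue handle: leave it alone. Origin: centre of the underside.
- model_house: little red brick model house, 66 x 61 mm, 115 mm high, loose and light: leave it alone. Origin: centre of the underside.
Mind the look-alikes: they are no part of the job. What is shaped like the parts_basket but red or yellow is not meant.

How it is judged:
By the outcome, as a careful person would: the job done as asked, in the order asked, and still so for the second after the job is handed in, with the robot touching nothing.
It also fails if it takes over 64 s, if anything falls off the work surface, if the arm or the gripper's body presses on something with over 40 N, if the wrist force passes 120 N, or if a joint passes its speed limit or range.

## Working session

There is one attempt and no reset: what is moved stays moved. The work goes in short steps, Python scripts to look and compute and a tool call to move; the robot and the scene stay as the last step left them, time stands still between calls to the robot, and variables do not carry over. Pictures are saved under pics/ and viewed, at most 10 in all, crops included, and the job is handed in when it is done.

Besides the shell and the picture viewer there is one more tool, called after ">>>" by a JSON object that holds its "method" and its "body", one argument or row to a line. play_rows: Moves the arm, as the interface text tells. Its arguments: {"type":"object","properties":{"plan":{"type":"array"}},"required":["plan"]}

```bash
mkdir -p pics; ls
cat > h.py <<'E'
import numpy as np,cv2
from plant import bot,cams
def grab(n,save=None):
    f=cams.grab_frame(n)
    if save: cv2.imwrite('pics/'+save,cv2.cvtColor(f['pixels'],cv2.COLOR_RGB2BGR))
    return f
def RT(f): return cv2.Rodrigues(np.array(f['rvec'],float))[0],np.array(f['tvec'],float).ravel()
def ray(f,u,v):
    R,t=RT(f); return -R.T@t,R.T@np.array([(u-f['cx'])/f['fx'],(v-f['cy'])/f['fy'],1.])
def onz(f,u,v,z):
    c,d=ray(f,u,v); return c+d*(z-c[2])/d[2]
def proj(f,p):
    R,t=RT(f); q=R@np.array(p)+t; return f['fx']*q[0]/q[2]+f['cx'],f['fy']*q[1]/q[2]+f['cy']
def cross(f,a,g,b):
    c,d=ray(f,*a);e,k=ray(g,*b)
    s=np.linalg.lstsq(np.c_[d,-k],e-c,rcond=None)[0]
    p,q=c+d*s[0],e+k*s[1]; return (p+q)/2,np.linalg.norm(p-q)
E
python3 - <<'E'
from h import *
import pickle
s=grab('scene','s0.png');t=grab('top','t0.png')
pickle.dump((s,t),open('f0.pkl','wb'))
for f in(s,t): print(f['fx'],ray(f,320,240))
st=bot.state();print(st,bot.tcp_to_grasp)
E
```

```text
pics
512.4912551893044 (array([1.03982317, 0.6754559 , 0.73918658]), array([-0.45842474, -0.69375621, -0.55549531]))
508.4956406828845 (array([ 0.39476952, -0.05043998,  1.33277019]), array([ 0.14785078, -0.01213189, -0.98898393]))
{'time_s': 0.1, 'qpos': array([-8.66360074e+01,  1.40800058e+01,  8.93168437e+01, -1.69384219e-03,
        7.67009731e+01, -9.97588235e+00]), 'joint_vel': array([ 0.12438682, -0.12836644, -0.15153663,  0.06616601,  0.0367559 ,
       -0.00342123]), 'effort': array([-4.60069678e-04, -4.16913235e+01, -3.15527129e+01,  6.86946907e-02,
        3.09880183e-02, -5.24089717e-05]), 'tcp_pos': array([ 0.149931  , -0.63192444,  0.20446695]), 'orientation': array([[ 9.73016977e-01,  2.30733496e-01, -1.28904941e-04],
       [ 2.30733377e-01, -9.73015524e-01,  1.70269548e-03],
       [ 2.67442373e-04, -1.68649428e-03, -9.99998542e-01]]), 'ft_force': array([ 0.4089651 ,  0.54575055, -0.95928539]), 'moment': array([-0.01947003, -0.06505756, -0.02661522]), 'grasp_force': 0.0, 'opening': 0.9974488448551281} 0.0188
```

View pics/s0.png

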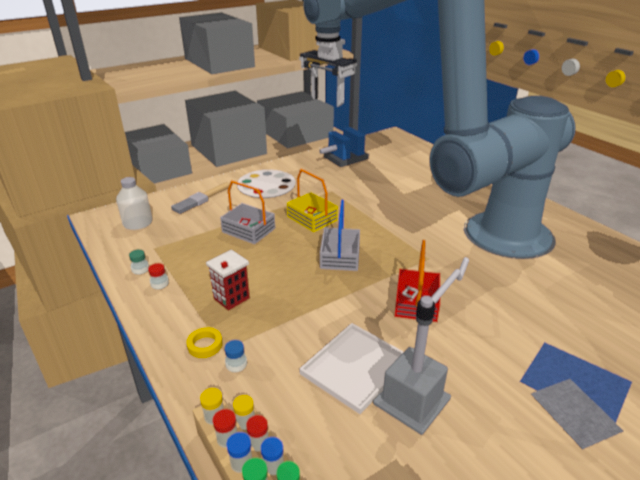

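View pics/t0.png

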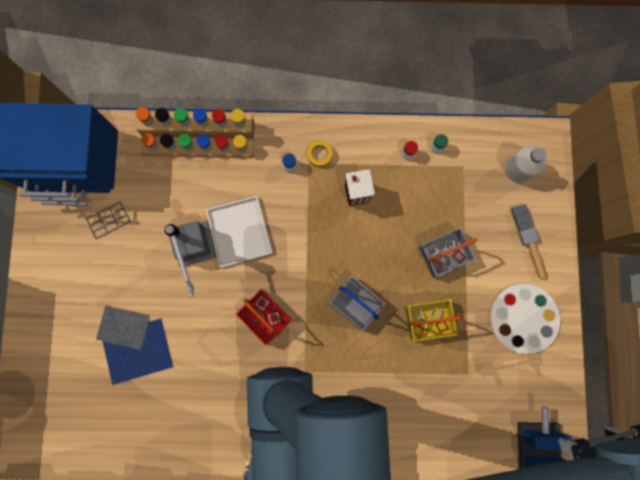

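The scene shows the candidates: grey basket with orange handle, scene (248,222) / top (448,253); yellow with orange, scene (312,212) / top (433,320); red with orange, scene (418,293) / top (263,316); grey with blue, scene (341,249) / top (358,303). I choose the plain steel-grey one with the orange handle. The post is at top (172,230), the arm tip at about (191,293) and the tray at (240,232). Next I check the choice in a close crop and measure.

Run:
```python
from h import *
import pickle
s,t=pickle.load(open('f0.pkl','rb'))
def mask(f,lo,hi,box):
    h=cv2.cvtColor(f['pixels'],cv2.COLOR_RGB2HSV);m=cv2.inRange(h,lo,hi);o=np.zeros_like(m);a,b,c,d=box;o[b:d,a:c]=m[b:d,a:c];return o
O=((4,170,120),(14,255,255))
for n,f,box in(('top',t,(420,225,490,275)),('scene',s,(222,175,275,235))):
    m=mask(f,*O,box);p=np.argwhere(m)[:,::-1];print(n,len(p),p.min(0),p.max(0))
    if n=='top':
        (c,sz,a)=r=cv2.minAreaRect(p.astype(np.float32));b=cv2.boxPoints(r);print(r)
        for e in b: print(e,onz(t,*e,.135))
        print(onz(t,*c,.135))
    else:
        for u in range(p[:,0].min(),p[:,0].max()+1,3):
            q=p[p[:,0]==u]; print(u,q[:,1].min(),q[:,1].max(),end='; ')
print()
# tray
m=mask(t,(0,0,165),(180,50,255),(200,185,280,275));c=max(cv2.findContours(m,0,2)[0],key=cv2.contourArea);r=cv2.minAreaRect(c);print('tray',r)
b=cv2.boxPoints(r);P=[onz(t,*e,.014) for e in b];print(np.array(P),[np.linalg.norm(P[i]-P[i-1]) for i in range(4)],onz(t,*r[0],.014))
print('post',onz(t,172,230,.235),'tip',onz(t,191,293,.222),cross(s,(427,302),t,(172,230)),cross(s,(465,261),t,(191,293)))
A=t['pixels'][200:360,400:500];A=t['pixels'][180:320,140:300];B=t['pixels'][220:290,400:500];C=s['pixels'][165:265,200:350];D=s['pixels'][240:440,360:490]
im=np.zeros((600,800,3),np.uint8)
for x,y,I,k in((0,0,A,2.4),(400,0,B,4),(0,340,C,2.6),(400,285,D,1.55)):
    J=cv2.resize(I,None,fx=k,fy=k,interpolation=2);J=J[:600-y,:800-x];im[y:y+J.shape[0],x:x+J.shape[1]]=J
cv2.imwrite('pics/c0.png',im[:,:,::-1])
```

```text
top 117 [433 239] [475 258]
((454.1031188964844, 248.73196411132812), (3.249107837677002, 46.096717834472656), 66.03751373291016)
[432.38147 256.60825] [ 0.53877798 -0.33267267  0.135     ]
[474.5052 237.8866] [ 0.58560781 -0.43417751  0.135     ]
[475.82477 240.85568] [ 0.5784896  -0.43714345  0.135     ]
[433.70105 259.57733] [ 0.53173937 -0.33570267  0.135     ]
[ 0.55858304 -0.3847746   0.135     ]
scene 93 [228 183] [265 224]
228 187 195; 231 184 208; 234 183 183; Traceback (most recent call last):
  File "<stdin>", line 15, in <module>
    return umr_minimum(a, axis, None, out, keepdims, initial, where)
ValueError: zero-size array to reduction operation minimum which has no identity
```

Run:
```python
from h import *
import pickle
s,t=pickle.load(open('f0.pkl','rb'))
def mask(f,lo,hi,box):
    h=cv2.cvtColor(f['pixels'],cv2.COLOR_RGB2HSV);m=cv2.inRange(h,lo,hi);o=np.zeros_like(m);a,b,c,d=box;o[b:d,a:c]=m[b:d,a:c];return o
# tray
m=mask(t,(0,0,165),(180,50,255),(200,185,280,275));c=max(cv2.findContours(m,0,2)[0],key=cv2.contourArea);r=cv2.minAreaRect(c);print('tray',r)
b=cv2.boxPoints(r);P=[onz(t,*e,.014) for e in b];print(np.array(P),[np.linalg.norm(P[i]-P[i-1]) for i in range(4)],onz(t,*r[0],.014))
print('post',onz(t,172,230,.235),'tip',onz(t,191,293,.222),cross(s,(427,302),t,(172,230)),cross(s,(465,261),t,(191,293)))
A=t['pixels'][180:320,140:300];B=t['pixels'][220:290,400:500];C=s['pixels'][165:265,200:350];D=s['pixels'][240:440,360:490]
im=np.zeros((600,800,3),np.uint8)
for x,y,I,k in((0,0,A,2.4),(400,0,B,4),(0,340,C,2.6),(400,285,D,1.55)):
    J=cv2.resize(I,None,fx=k,fy=k,interpolation=2);J=J[:600-y,:800-x];im[y:y+J.shape[0],x:x+J.shape[1]]=J
cv2.imwrite('pics/c0.png',im[:,:,::-1])
```

```text
tray ((240.45852661132812, 230.34442138671875), (58.87591552734375, 49.40681457519531), 75.0685806274414)
[[0.67134907 0.22783892 0.014     ]
 [0.70812126 0.10305852 0.014     ]
 [0.55685941 0.05841787 0.014     ]
 [0.52130727 0.18145842 0.014     ]] [np.float64(0.15704678599287328), np.float64(0.13008590298565068), np.float64(0.15771155114831503), np.float64(0.12807392340704604)] [0.61378101 0.1426501  0.014     ]
post [0.5751195 0.2596027 0.235    ] tip [0.43939012 0.21425018 0.222     ] (array([0.57519205, 0.26421828, 0.2246704 ]), np.float64(0.0046826888201329814)) (array([0.4387266 , 0.21620995, 0.21773504]), np.float64(0.0024919932033593897))
```

View pics/c0.png

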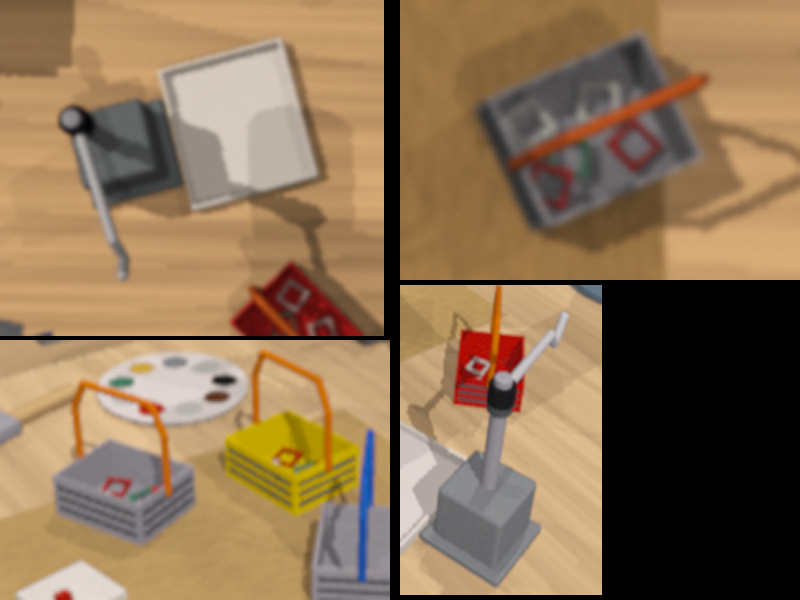

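The crop confirms that the grey basket with mixed parts and orange handle is the target. In the scene view its handle corners are near (231.5,181.5) and (261,190). The arm is folded towards the robot. Post and tray agree to about 5 mm, so I plan the swing.

```bash
cat >> h.py <<'E'
def rows(pts,fix=None):
    """pts world -> successive shift fractions in tool axes, rounded cumulatively"""
    st=bot.state();R=st['orientation'];c=np.array(fix if fix is not None else st['tcp_pos'])
    for p in pts:
        w=np.round(R.T@(np.array(p)-c)/.12,3);c=c+R@w*.12
        print(w.tolist(),np.round(c,4))
E
python3 - <<'E'
from h import *
import pickle
s,t=pickle.load(open('f0.pkl','rb'))
a,b=onz(s,231.5,182,.137),onz(s,261,190.5,.137);print('handle corners scene',a,b,np.linalg.norm(a-b),(a+b)/2)
print('red',onz(t,263,316,.048),'blue',onz(t,358,303,.05),'house',onz(t,360,183,.115))
post=np.array([.577,.2615]);
def c(ad,extra=0,r=.098):
    x=np.radians(ad);u=np.array([np.cos(x),np.sin(x)]);k=np.array([-u[1],u[0]])
    d=np.radians(ad-196);h=.005+.0125*abs(np.cos(d))+.008*abs(np.sin(d))
    return post+r*u-(h+extra)*k
z=.195
st=c(197,.02)
print('transit');rows([[.3,-.4,.33],[.45,-.1,.33],[*st,.33],[*st,z]])
print('arc');rows([[*c(x),z] for x in(197,203,210,217,224,231,238,245,252,259,266,271,276,280,284,287,290)],fix=[*st,z])
E
```

```text
handle corners scene [ 0.5836234  -0.42388045  0.137     ] [ 0.54256743 -0.34151494  0.137     ] 0.09203081659002879 [ 0.56309542 -0.38269769  0.137     ]
red [0.39223482 0.07319693 0.048     ] blue [ 0.42851528 -0.1640281   0.05      ] house [ 0.72048676 -0.16160263  0.115     ]
transit
[1.663, -1.594, -1.043] [ 0.3  -0.4   0.33]
[1.793, -2.144, 0.004] [ 0.45 -0.1   0.33]
[0.89, -2.948, 0.005] [0.4723 0.2689 0.33  ]
[-0.0, 0.002, 1.125] [0.4723 0.2689 0.195 ]
arc
[0.011, 0.166, -0.0] [0.4782 0.2498 0.195 ]
[-0.007, 0.081, -0.0] [0.4796 0.2401 0.195 ]
[0.003, 0.096, -0.001] [0.4826 0.229  0.1951]
[0.015, 0.096, 0.0] [0.487  0.2182 0.195 ]
[0.026, 0.096, 0.0] [0.4927 0.2077 0.195 ]
[0.04, 0.094, -0.0] [0.5    0.1978 0.195 ]
[0.051, 0.089, -0.0] [0.5084 0.1889 0.195 ]
[0.064, 0.084, -0.0] [0.5182 0.1808 0.195 ]
[0.075, 0.076, -0.0] [0.529 0.174 0.195]
[0.085, 0.066, -0.0] [0.5408 0.1687 0.1949]
[0.095, 0.055, -0.001] [0.5534 0.1649 0.1951]
[0.073, 0.031, 0.0] [0.5628 0.1633 0.195 ]
[0.075, 0.025, 0.0] [0.5722 0.1624 0.195 ]
[0.063, 0.014, 0.0] [0.58   0.1625 0.195 ]
[0.064, 0.01, 0.0] [0.5877 0.1631 0.195 ]
[0.044, 0.004, 0.0] [0.593  0.1639 0.195 ]
[0.038, 0.002, 0.0] [0.5975 0.1647 0.195 ]
```

>>> {"method": "play_rows", "body": {
  "plan": [
    [[-1,0.277,-0.266,-0.174,0,0,0],[-1,0.277,-0.266,-0.174,0,0,0],[-1,0.277,-0.266,-0.174,0,0,0],[-1,0.277,-0.266,-0.174,0,0,0],[-1,0.277,-0.266,-0.174,0,0,0],[-1,0.277,-0.266,-0.174,0,0,0],[-1,0.299,-0.357,0,0,0,0],[-1,0.299,-0.357,0,0,0,0],[-1,0.299,-0.357,0,0,0,0],[-1,0.299,-0.357,0,0,0,0],[-1,0.299,-0.357,0,0,0,0],[-1,0.299,-0.357,0,0,0,0]]
  ]
}}

```text
time_s: 1.6
tcp_pos: [0.4503, -0.0985, 0.3304]
orientation: [[0.973, 0.231, -0.0], [0.231, -0.973, 0.0], [-0.0, -0.0, -1.0]]
ft_force: [-0.1, -0.6, 0.3]
opening: 0.007
grasp_force: 0.0
```

>>> {"method": "play_rows", "body": {
  "plan": [
    [[-1,0.127,-0.421,0,0,0,0],[-1,0.127,-0.421,0,0,0,0],[-1,0.127,-0.421,0,0,0,0],[-1,0.127,-0.421,0,0,0,0],[-1,0.127,-0.421,0,0,0,0],[-1,0.127,-0.421,0,0,0,0],[-1,0.127,-0.421,0,0,0,0],[-1,0,0,0,0,0,0],[-1,0,0,0,0,0,0]]
  ]
}}

```text
time_s: 2.72
tcp_pos: [0.472, 0.268, 0.3303]
orientation: [[0.973, 0.231, -0.001], [0.231, -0.973, -0.001], [-0.001, 0.0, -1.0]]
ft_force: [0.1, -0.2, -0.1]
opening: 0.006
grasp_force: 0.0
```

>>> {"method": "play_rows", "body": {
  "plan": [
    [[-1,0,0,0.25,0,0,0],[-1,0,0,0.25,0,0,0],[-1,0,0,0.25,0,0,0],[-1,0,0,0.25,0,0,0],[-1,0,0,0.125,0,0,0],[-1,0,0,0,0,0,0]]
  ]
}}

```text
time_s: 3.48
tcp_pos: [0.4719, 0.2674, 0.1951]
orientation: [[0.973, 0.229, -0.002], [0.229, -0.973, -0.001], [-0.002, 0.0, -1.0]]
ft_force: [-0.3, -0.2, -0.4]
opening: 0.006
grasp_force: 0.0
```

>>> {"method": "play_rows", "body": {
  "plan": [
    [[-1,0.005,0.08,0,0,0,0],[-1,0.006,0.086,0,0,0,0],[-1,-0.007,0.081,0,0,0,0],[-1,0.003,0.096,0,0,0,0],[-1,0.015,0.096,0,0,0,0],[-1,0.026,0.096,0,0,0,0],[-1,0.04,0.094,0,0,0,0],[-1,0.051,0.089,0,0,0,0],[-1,0.064,0.084,0,0,0,0],[-1,0,0,0,0,0,0]]
  ]
}}

```text
time_s: 4.72
tcp_pos: [0.5179, 0.1789, 0.1951]
orientation: [[0.973, 0.23, -0.002], [0.23, -0.973, -0.002], [-0.002, 0.001, -1.0]]
ft_force: [-0.1, 0.3, -0.4]
opening: 0.005
grasp_force: 0.3
```

Run:
```python
from h import *
s=grab('scene');t=grab('top')
im=np.hstack([cv2.resize(s['pixels'][180:430,300:500],None,fx=2,fy=2),cv2.resize(t['pixels'][160:327,120:253],(399,500))])
cv2.imwrite('pics/c1.png',im[:,:,::-1])
```

```text
(no output)
```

View pics/c1.png

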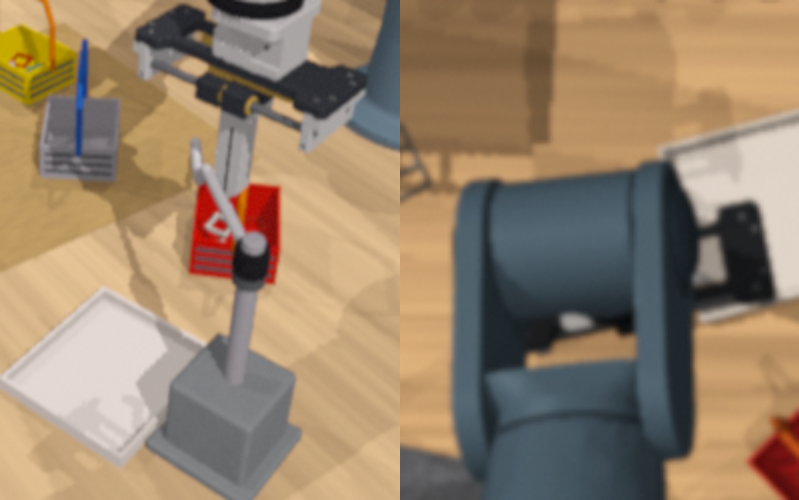

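The picture shows the arm part way round, with its tip in front of the closed fingers at crop (195,160), so the push is working. I continue to the stop.

>>> {"method": "play_rows", "body": {
  "plan": [
    [[-1,0.075,0.076,0,0,0,0],[-1,0.085,0.066,0,0,0,0],[-1,0.095,0.055,0,0,0,0],[-1,0.073,0.031,0,0,0,0],[-1,0.075,0.025,0,0,0,0],[-1,0.063,0.014,0,0,0,0],[-1,0,0,0,0,0,0]]
  ]
}}

```text
time_s: 5.7
tcp_pos: [0.5805, 0.162, 0.1958]
orientation: [[0.973, 0.231, 0.0], [0.231, -0.973, -0.0], [0.0, 0.0, -1.0]]
ft_force: [-0.1, -1.1, -0.3]
opening: 0.005
grasp_force: 0.0
```

>>> {"method": "play_rows", "body": {
  "plan": [
    [[-1,0.044,0.006,0,0,0,0],[-1,0.03,0.004,0,0,0,0],[-1,0,0,0,0,0,0]]
  ]
}}

```text
time_s: 6.08
tcp_pos: [0.589, 0.163, 0.1958]
orientation: [[0.973, 0.231, 0.0], [0.231, -0.973, -0.0], [0.0, 0.0, -1.0]]
ft_force: [-0.9, 0.7, -0.1]
opening: 0.002
grasp_force: 0.0
```

>>> {"method": "play_rows", "body": {
  "plan": [
    [[-1,0.03,0.002,0,0,0,0],[-1,0,0,0,0,0,0]]
  ]
}}

```text
time_s: 6.32
tcp_pos: [0.5926, 0.1636, 0.1958]
orientation: [[0.973, 0.231, 0.0], [0.231, -0.973, -0.0], [0.0, 0.0, -1.0]]
ft_force: [1.1, 0.2, -0.9]
opening: 0.006
grasp_force: 0.0
```

>>> {"method": "play_rows", "body": {
  "plan": [
    [[-1,0.03,0.002,0,0,0,0],[-1,0,0,0,0,0,0]]
  ]
}}

```text
time_s: 6.58
tcp_pos: [0.5949, 0.1641, 0.1956]
orientation: [[0.973, 0.231, -0.004], [0.231, -0.973, -0.001], [-0.004, -0.0, -1.0]]
ft_force: [-4.6, -0.7, 2.7]
opening: 0.004
grasp_force: 2.4
```

Run:
```python
from h import *
s=grab('scene');t=grab('wrist')
im=np.hstack([cv2.resize(s['pixels'][180:430,300:500],None,fx=2,fy=2),cv2.resize(t['pixels'],(400,300),interpolation=3).repeat(1,0)[:300] if 0 else cv2.copyMakeBorder(cv2.resize(t['pixels'],(400,300)),0,200,0,0,0)])
cv2.imwrite('pics/c2.png',im[:,:,::-1])
```

```text
(no output)
```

View pics/c2.png

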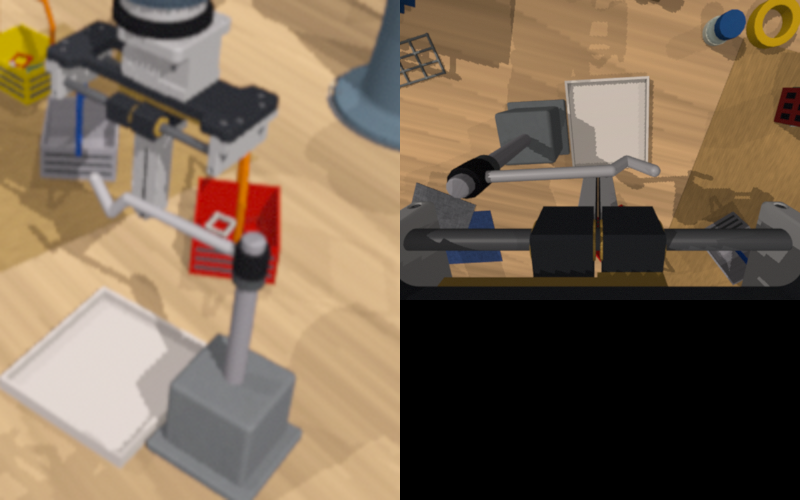

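Both crops show the arm out over the tray, with force now rising to 4.6 N. I press slightly more to confirm the stop, then back off and raise.

>>> {"method": "play_rows", "body": {
  "plan": [
    [[-1,0.025,0.001,0,0,0,0],[-1,0,0,0,0,0,0]]
  ]
}}

```text
time_s: 6.92
tcp_pos: [0.5953, 0.1642, 0.1956]
orientation: [[0.973, 0.232, -0.011], [0.232, -0.973, -0.002], [-0.011, -0.0, -1.0]]
ft_force: [-15.9, -3.1, 9.1]
opening: 0.004
grasp_force: 8.2
```

>>> {"method": "play_rows", "body": {
  "plan": [
    [[-1,-0.06,0,0,0,0,0],[-1,-0.2,0,0,0,0,0],[-1,-0.2,0,-0.2,0,0,0],[-1,0,0,-0.4,0,0,0],[-1,0,0,-0.4,0,0,0],[-1,0,0,-0.3,0,0,0],[1,0.0,0.4,0,0,0,0],[1,0.0,0.4,0,0,0,0.055],[1,0.0,0.4,0,0,0,0.055],[1,0.0,0.4,0,0,0,0.055],[1,0,0.4,0,0,0,0.055],[1,0,0,0,0,0,0]]
  ]
}}

```text
time_s: 8.43
tcp_pos: [0.5511, -0.0856, 0.3517]
orientation: [[0.895, -0.446, 0.001], [-0.446, -0.895, -0.0], [0.001, -0.0, -1.0]]
ft_force: [-0.1, 1.0, -0.9]
opening: 0.608
grasp_force: 0.0
```

Run:
```python
from h import *
import pickle
s=grab('scene');t=grab('top');pickle.dump((s,t),open('f1.pkl','wb'));st=bot.state();print(st['tcp_pos'],st['orientation'][:,0],st['qpos'])
im=np.zeros((600,800,3),np.uint8)
A=cv2.resize(s['pixels'][230:350,330:460],None,fx=4,fy=4)[:,:400];B=cv2.resize(t['pixels'][195:295,150:250],None,fx=4,fy=4)
im[:480,:400]=A[:480];im[:400,400:]=B
cv2.imwrite('pics/c3.png',im[:,:,::-1])
```

```text
[ 0.55151967 -0.08307526  0.3518448 ] [ 8.97008543e-01 -4.42012610e-01  7.26223600e-04] [-2.02290285e+01 -3.19539691e+00  9.26484855e+01  3.06823144e-02
  9.05018458e+01  9.60036112e+01]
```

View pics/c3.png

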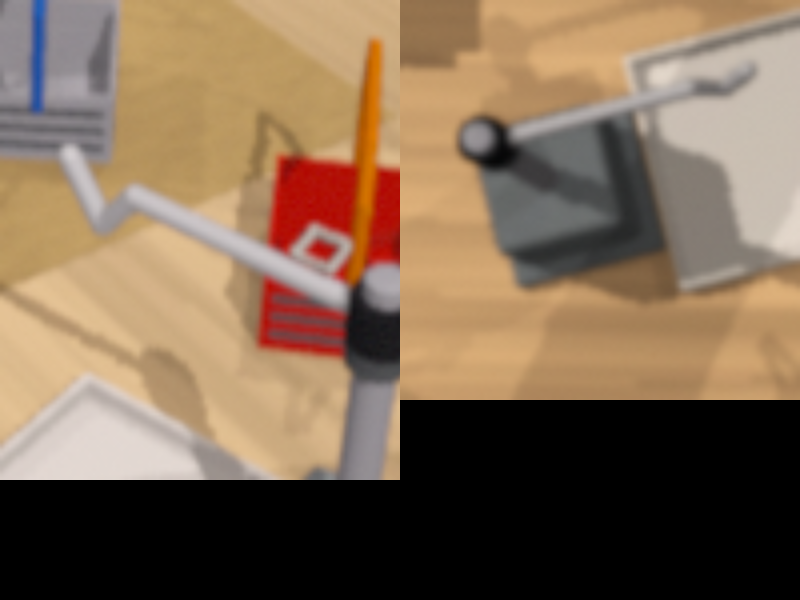

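The arm is fully out over the tray: V bottom at scene (355,286) / top (230.5,216), tip at scene (347,267) / top (237.5,212.5). I triangulate these.

Run:
```python
from h import *
import pickle
s,t=pickle.load(open('f1.pkl','rb'))
for n,a,b,z in(('tip',(347,267.5),(237.5,212.5),.222),('V',(355,286),(230.5,216),.195),('bend',(363.7,277.5),(223.3,216.8),.215),('post',(426,300),(170,229.5),.235)):
    print(n,cross(s,a,t,b),onz(s,*a,z),onz(t,*b,z))
```

```text
tip (array([0.61945657, 0.12098463, 0.21940804]), np.float64(0.000961927176448877)) [0.62120725 0.12408386 0.222     ] [0.61930781 0.12028398 0.222     ]
V (array([0.61653402, 0.14100371, 0.19157754]), np.float64(0.0012932195586764985)) [0.61870979 0.14478436 0.195     ] [0.61636535 0.14001738 0.195     ]
bend (array([0.60950468, 0.1534193 , 0.2148757 ]), np.float64(0.0022970749892582375)) [0.60876359 0.15432428 0.215     ] [0.61035577 0.15265211 0.215     ]
post (array([0.57669526, 0.26564589, 0.23021071]), np.float64(0.0006961022286094378)) [0.58078236 0.2697202  0.235     ] [0.57614619 0.26402219 0.235     ]
```

>>> {"method": "play_rows", "body": {
  "plan": [
    [[1,0,0,0,0,0,0.055],[1,0,0,0,0,0,0.055],[1,0,0,0,0,0,0.055],[1,0,0,0,0,0,0.05],[1,0.42,0.18,0.05,0,0,0],[1,0.42,0.18,0.05,0,0,0],[1,0.42,0.18,0.05,0,0,0],[1,0.42,0.18,0.05,0,0,0],[1,0.42,0.18,0.05,0,0,0],[1,0,0,0,0,0,0],[1,0,0,0,0,0,0]]
  ]
}}

```text
time_s: 9.9
tcp_pos: [0.561, -0.3557, 0.3217]
orientation: [[0.425, -0.905, 0.0], [-0.905, -0.425, 0.0], [-0.0, -0.0, -1.0]]
ft_force: [0.6, 0.1, -0.1]
opening: 1.0
grasp_force: 0.0
```

Run:
```python
from h import *
import pickle
w=grab('wrist','w0.png');pickle.dump(w,open('w0.pkl','wb'))
st=bot.state();print(st['tcp_pos'],st['orientation'][:,0]);print(ray(w,320,240))
h=cv2.cvtColor(w['pixels'],cv2.COLOR_RGB2HSV);m=cv2.inRange(h,(4,170,100),(14,255,255))
n,l,q,c=cv2.connectedComponentsWithStats(m)
for i in range(1,n):
    if q[i,4]>150: print(q[i],c[i])
```

```text
[ 0.56102489 -0.35530956  0.32216658] [ 4.25658404e-01 -9.04883872e-01  3.17347947e-04]
(array([ 0.5953634 , -0.42965234,  0.50080481]), array([-0.13255615,  0.25756183, -0.95726062]))
[323 128  11 102 675] [327.96444444 179.29481481]
[423 215  37  80 641] [444.65834633 251.92667707]
```

View pics/w0.png

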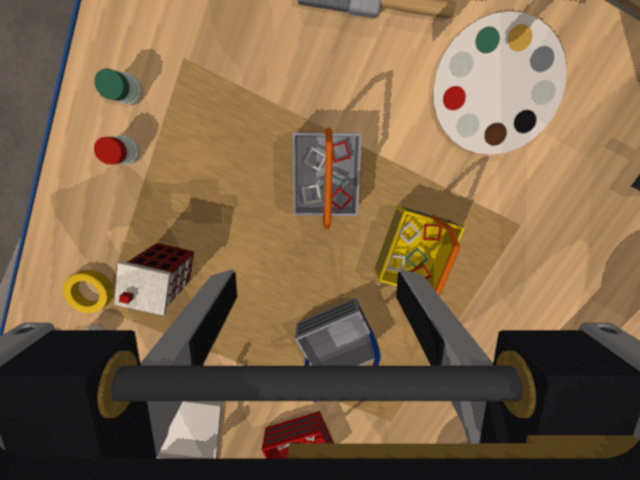

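The wrist view shows the grey basket with its orange bar running from (329,128) to (327,229), nearly vertical and so aligned with the tool's x. Its rim corners are about (294,134), (360,134), (359,213) and (296,213).

Run:
```python
from h import *
import pickle
w=pickle.load(open('w0.pkl','rb'));s,t=pickle.load(open('f0.pkl','rb'))
a,b=onz(w,329,129,.135),onz(w,327,228,.135);print(a,b,np.linalg.norm(a-b),(a+b)/2)
print('mid of pixels ray',onz(w,328,179,.135))
C=[onz(w,*p,.048) for p in((294,134),(360,134),(359,213),(296,213))]
print(np.round(C,4),np.mean(C,0),[np.linalg.norm(C[i]-C[i-1]) for i in range(4)])
C=[onz(t,*p,.048) for p in((400+485/4-400+0,0),)] if 0 else 0
d=(a-b)/np.linalg.norm(a-b);print('yaw',np.degrees(np.arctan2(d[1],d[0])))
for y in(-.042,0,.042,): print(y,proj(w,(np.array([.563,-.386,.135])+y*d)),proj(s,(np.array([.563,-.386,.135])+y*d)))
```

```text
[ 0.58826101 -0.44531431  0.135     ] [ 0.54360079 -0.34754571  0.135     ] 0.10748597235551885 [ 0.5659309  -0.39643001  0.135     ]
mid of pixels ray [ 0.56661613 -0.39795669  0.135     ]
[[ 0.6252 -0.424   0.048 ]
 [ 0.5473 -0.4606  0.048 ]
 [ 0.5003 -0.3665  0.048 ]
 [ 0.5798 -0.3291  0.048 ]] [ 0.56313062 -0.39506203  0.048     ] [np.float64(0.1052321270821497), np.float64(0.08613992509911528), np.float64(0.10524086927069995), np.float64(0.08779324539214987)]
yaw -65.44931063318539
-0.042 (np.float64(325.5545673538338), np.float64(227.10367503100557)) (np.float64(258.79520376639965), np.float64(190.53093677713642))
0 (np.float64(326.25156860253753), np.float64(190.2872673120487)) (np.float64(245.53537198725934), np.float64(186.37257147823084))
0.042 (np.float64(326.9945827244743), np.float64(151.04040670018725)) (np.float64(232.65375760318574), np.float64(182.3328174948596))
```

>>> {"method": "play_rows", "body": {
  "plan": [
    [[0.3,0.121,0.109,0,0,0,0.003],[0.3,0,0,0.4,0,0,0],[0.3,0,0,0.4,0,0,0],[0.3,0,0,0.3,0,0,0],[0.3,0,0,0.2,0,0,0],[0.3,0,0,0.2,0,0,0],[0.3,0,0,0.217,0,0,0],[0.3,0,0,0,0,0,0],[0.3,0,0,0,0,0,0]]
  ]
}}

```text
time_s: 11.08
tcp_pos: [0.555, -0.3764, 0.1172]
orientation: [[0.415, -0.91, 0.001], [-0.91, -0.415, -0.002], [0.002, -0.001, -1.0]]
ft_force: [0.1, -0.4, -0.1]
opening: 0.655
grasp_force: 0.0
```

Run:
```python
from h import *
w=grab('wrist');s=grab('scene');print(bot.state()['tcp_pos'])
im=np.hstack([cv2.resize(w['pixels'],(400,300)),cv2.resize(s['pixels'][140:260,190:350],(400,300))])
cv2.imwrite('pics/c4.png',im[:,:,::-1])
```

```text
[ 0.55522439 -0.37658161  0.11766216]
```

View pics/c4.png

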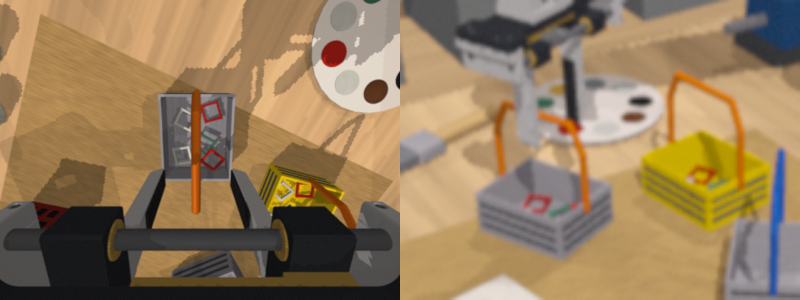

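The fingers straddle the orange bar (wrist crop x≈196, between the fingers at 150 and 245). The scene view left the position along the bar uncertain, so I cross-check the basket centre from the rim in the top view and the new wrist view.

Run:
```python
from h import *
import pickle
s,t=pickle.load(open('f0.pkl','rb'))
print('top rim centre',onz(t,447.3,252.7,.048))
w=grab('wrist');C=[onz(w,u*1.6,v*1.6,.048) for u,v in((160,95),(235,95),(233,181),(162,181))]
print('wrist',np.mean(C,0),np.round(C,3)); 
a,b=onz(w,196*1.6,92*1.6,.135),onz(w,196*1.6,213*1.6,.135);print(a,b)
for y in(.395,.385):
  p=np.array([.5645,-y,.135]);d=np.array([-.4155,.9096,0]);print([np.round(proj(w,p+k*d),1).tolist() for k in(-.042,0,.042)],np.round(proj(w,p+.056*d-[0,0,.087]),1),np.round(proj(w,p-.056*d-[0,0,.087]),1))
I=w['pixels'][130:400,230:430];cv2.imwrite('pics/c5.png',cv2.resize(I[80:230],None,fx=4,fy=4)[:,:,::-1])
```

```text
top rim centre [ 0.55995462 -0.39145061  0.048     ]
wrist [ 0.56315658 -0.3936834   0.048     ] [[ 0.626 -0.425  0.048]
 [ 0.546 -0.462  0.048]
 [ 0.498 -0.363  0.048]
 [ 0.583 -0.325  0.048]]
[ 0.58865334 -0.44742814  0.135     ] [ 0.54553027 -0.35222742  0.135     ]
[[314.1, 180.8], [314.3, 262.1], [314.5, 333.3]] [315.2 289.2] [315.  147.6]
[[305.7, 199.4], [306.5, 278.3], [307.2, 347.5]] [310.2 299.3] [309.3 160.4]
```

View pics/c5.png

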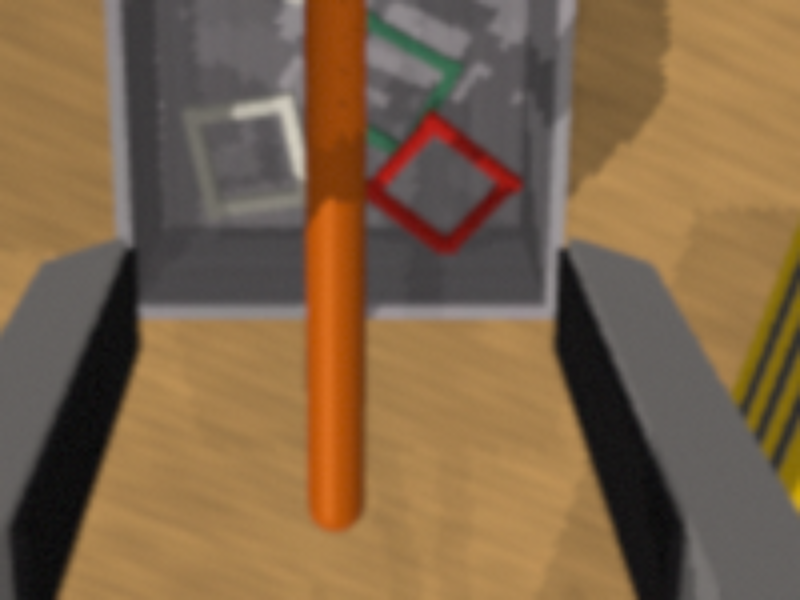

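The crop shows the bar centred between the fingers to within 2 mm, with its near corner at row 342. That matches a middle at (0.565, -0.394), so the grip is 20 mm off the middle. I shift 4 mm further out so the fingers clear the hook, then grip and lift.

>>> {"method": "play_rows", "body": {
  "plan": [
    [[0.3,-0.035,0,0,0,0,0],[-0.3,0,0,0,0,0,0],[-0.7,0,0,0,0,0,0],[-1,0,0,0,0,0,0],[-1,0,0,0,0,0,0],[-1,0,0,0,0,0,0],[-1,0,0,0,0,0,0],[-1,0,0,0,0,0,0]]
  ]
}}

```text
time_s: 12.22
tcp_pos: [0.5529, -0.3719, 0.1158]
orientation: [[0.415, -0.91, 0.0], [-0.91, -0.415, -0.0], [0.0, -0.0, -1.0]]
ft_force: [0.7, 0.1, 0.3]
opening: 0.073
grasp_force: 30.0
```

>>> {"method": "play_rows", "body": {
  "plan": [
    [[-1,0,0,-0.05,0,0,0],[-1,0,0,-0.1,0,0,0],[-1,0,0,-0.15,0,0,0],[-1,0,0,-0.25,0,0,0],[-1,0,0,-0.3,0,0,0],[-1,0,0,-0.3,0,0,0],[-1,0,0,-0.3,0,0,0],[-1,0,0,-0.2,0,0,0],[-1,0,0,-0.1,0,0,0],[-1,0,0,0,0,0,0],[-1,0,0,0,0,0,0]]
  ]
}}

```text
time_s: 13.6
tcp_pos: [0.5522, -0.3716, 0.3241]
orientation: [[0.415, -0.91, -0.002], [-0.91, -0.415, 0.002], [-0.003, 0.001, -1.0]]
ft_force: [-0.5, 0.3, -3.7]
opening: 0.075
grasp_force: 30.0
```

Run:
```python
from h import *
s=grab('scene');w=grab('wrist');st=bot.state();print(st['tcp_pos'],st['orientation'],st['ft_force'],st['moment'],st['opening'],st['grasp_force'])
im=np.hstack([cv2.resize(w['pixels'],(400,300)),cv2.resize(s['pixels'][60:240,170:410],(400,300))])
cv2.imwrite('pics/c6.png',im[:,:,::-1])
```

```text
[ 0.55221608 -0.37159427  0.32395527] [[ 0.41463072 -0.90998742 -0.00206497]
 [-0.90998594 -0.41463449  0.00195862]
 [-0.00263853  0.00106699 -0.99999595]] [-0.6373612  -0.1652087  -1.77666833] [ 0.14600163  0.01229012 -0.01844235] 0.0698534400639103 29.999398291110992
```

View pics/c6.png

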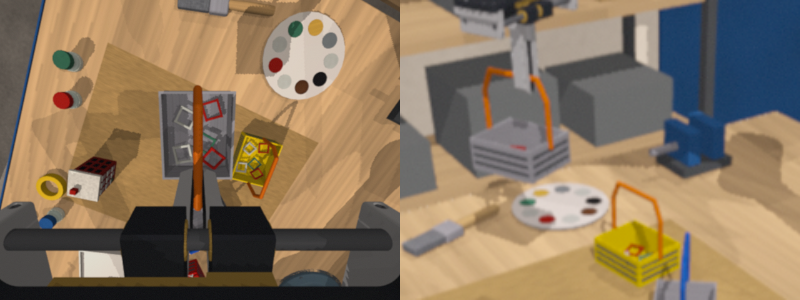

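Basket lifted and level, gripped about 25 mm from the middle, with a steady 30 N grip. I turn it 82° and carry it to a staging point outside the arm's tip.

>>> {"method": "play_rows", "body": {
  "plan": [
    [[-1,0,0,0,0,0,-0.02],[-1,0,0,0,0,0,-0.04],[-1,0,0,0,0,0,-0.045],[-1,0,0,0,0,0,-0.05],[-1,0,0,0,0,0,-0.05],[-1,0,0,0,0,0,-0.05],[-1,0,0,0,0,0,-0.05],[-1,0,0,0,0,0,-0.05],[-1,0,0,0,0,0,-0.045],[-1,0,0,0,0,0,-0.036],[-1,0,0,0,0,0,-0.02],[-1,0,0,0,0,0,0]]
  ]
}}

```text
time_s: 15.2
tcp_pos: [0.5524, -0.3718, 0.3247]
orientation: [[0.959, 0.285, -0.001], [0.285, -0.959, 0.001], [-0.001, -0.001, -1.0]]
ft_force: [0.3, -0.2, -4.0]
opening: 0.074
grasp_force: 30.0
```

>>> {"method": "play_rows", "body": {
  "plan": [
    [[-1,0.05,-0.09,0,0,0,0],[-1,0.1,-0.18,0,0,0,0],[-1,0.17,-0.3,0,0,0,0],[-1,0.2,-0.35,0,0,0,0],[-1,0.2,-0.35,0,0,0,0],[-1,0.2,-0.35,0,0,0,0],[-1,0.2,-0.35,0,0,0,0],[-1,0.2,-0.35,0,0,0,0],[-1,0.17,-0.2,0,0,0,0],[-1,0.15,-0.1,0,0,0,0],[-1,0.06,-0.05,0,0,0,0],[-1,0,0,0,0,0,0]]
  ]
}}

```text
time_s: 16.7
tcp_pos: [0.6569, -0.0067, 0.3254]
orientation: [[0.958, 0.285, -0.001], [0.285, -0.958, -0.0], [-0.001, 0.0, -1.0]]
ft_force: [-0.8, -0.5, -3.1]
opening: 0.073
grasp_force: 30.0
```

```bash
cat > m.py <<'E'
from h import *
def handle(f,box,lo=(4,150,90),hi=(16,255,255)):
    h=cv2.cvtColor(f['pixels'],cv2.COLOR_RGB2HSV);m=cv2.inRange(h,lo,hi);o=np.zeros_like(m);a,b,c,d=box;o[b:d,a:c]=m[b:d,a:c]
    n,l,q,c=cv2.connectedComponentsWithStats(o);i=1+np.argmax(q[1:,4]);p=np.argwhere(l==i)[:,::-1];return p
def cols(p,step): return [(int(u),int(p[p[:,0]==u,1].min()),int(p[p[:,0]==u,1].max())) for u in np.unique(p[:,0])[::step]]
E
python3 - <<'E'
from m import *
st=bot.state();q=st['tcp_pos'];R=st['orientation'];print(q,R[:,0],st['moment'],st['opening'],st['qpos'])
s=grab('scene')
m=q+[0,0,.019]+.025*R[:,0]
u,v=proj(s,m);print('pred middle',u,v,[proj(s,m+k*R[:,0]) for k in(-.042,.042)])
p=handle(s,(int(u)-50,int(v)-40,int(u)+50,int(v)+70));print(cols(p,2))
E
```

```text
[ 0.6568554  -0.00672257  0.32543647] [ 9.58428120e-01  2.85333446e-01 -6.03745373e-04] [-0.01834734  0.05422904  0.05264733] 0.07330972785555508 [-1.04495321e+01  1.10300364e+01  8.03695961e+01 -1.58870872e-02
  8.86310985e+01  6.29720673e+01]
pred middle 276.2158573015781 183.26804179214065 [(np.float64(293.24488917428783), np.float64(174.51553918388652)), (np.float64(258.08922285710474), np.float64(192.58468506581823))]
[(252, 212, 212), (254, 204, 227), (256, 191, 245), (258, 190, 247), (260, 190, 199), (262, 189, 192), (264, 188, 191), (266, 187, 190), (268, 186, 189), (270, 185, 188), (272, 184, 187), (274, 183, 186), (276, 182, 185), (278, 181, 184), (280, 179, 183), (282, 178, 182), (284, 177, 182)]
```

The handle is level and where predicted (line error under 1 px). Now I align, lower to approach height and slide in with the arm passing under the arch.

>>> {"method": "play_rows", "body": {
  "plan": [
    [[-1,-0.1,-0.01,0,0,0,0],[-1,-0.094,-0.007,0.1,0,0,0],[-1,0,0,0.2,0,0,0],[-1,0,0,0.23,0,0,0],[-1,0,0,0.2,0,0,0],[-1,0,0,0.1,0,0,0],[-1,0,0,0,0,0,0],[-1,0,0,0,0,0,0]]
  ]
}}

```text
time_s: 17.75
tcp_pos: [0.6345, -0.0117, 0.2277]
orientation: [[0.959, 0.285, 0.002], [0.285, -0.959, -0.0], [0.002, 0.001, -1.0]]
ft_force: [-0.7, -0.9, -3.2]
opening: 0.072
grasp_force: 30.0
```

>>> {"method": "play_rows", "body": {
  "plan": [
    [[-1,0,-0.05,0,0,0,0],[-1,0,-0.1,0,0,0,0],[-1,0,-0.15,0,0,0,0],[-1,0,-0.2,0,0,0,0],[-1,0,-0.2,0,0,0,0],[-1,0,-0.2,0,0,0,0],[-1,0,-0.15,0,0,0,0],[-1,0,-0.1,0,0,0,0],[-1,0,-0.05,0,0,0,0],[-1,0,-0.03,0,0,0,0],[-1,0,0,0,0,0,0],[-1,0,0,0,0,0,0]]
  ]
}}

```text
time_s: 19.25
tcp_pos: [0.5919, 0.1296, 0.2261]
orientation: [[0.959, 0.285, 0.0], [0.285, -0.959, -0.0], [0.0, 0.0, -1.0]]
ft_force: [0.3, -0.5, -3.5]
opening: 0.072
grasp_force: 30.0
```

Run:
```python
from m import *
st=bot.state();q=st['tcp_pos'];R=st['orientation'];print(q,R[:,0],st['ft_force'],st['moment'])
s=grab('scene');w=grab('wrist')
m=q+[0,0,.019]+.025*R[:,0]
print('middle',m)
for n,f in(('s',s),('w',w)):
    print(n,'pred',*[np.round(proj(f,m+k*R[:,0]),1).tolist() for k in(-.042,0,.042)])
    u,v=proj(f,m);p=handle(f,(int(u)-60,max(0,int(v)-120),int(u)+60,int(v)+120));print(p.min(0),p.max(0))
    if n=='s': print(cols(p,2))
    seat=np.array([.577,.265,.209])
    for d in(.117,.132,.150): print(d,np.round(proj(f,seat+d*np.array([.285,-.9585,0])+[0,0,{.117:.006,.132:-.014,.15:.01}[d]]),1))
import pickle;pickle.dump((s,w),open('f2.pkl','wb'))
# light arm pixels near tip in scene
h=cv2.cvtColor(s['pixels'],cv2.COLOR_RGB2HSV)
```

```text
[0.59192456 0.12961655 0.22607211] [9.58612071e-01 2.84715467e-01 2.29314287e-07] [ 0.28573433 -0.46764936 -3.52002734] [-0.02832046  0.06290897  0.01166633]
middle [0.61588986 0.13673444 0.24507211]
s pred [369.4, 247.9] [354.5, 259.0] [338.7, 270.9]
[332 250] [362 321]
[(332, 287, 290), (334, 279, 321), (336, 272, 321), (338, 270, 284), (340, 268, 280), (342, 266, 273), (344, 265, 270), (346, 263, 268), (348, 262, 266), (350, 260, 265), (352, 259, 264), (354, 258, 262), (356, 256, 260), (358, 255, 259), (360, 252, 258), (362, 250, 256)]
0.117 [362.4 277.4]
0.132 [354.7 283.2]
0.15 [346.7 267.8]
w pred [315.7, 327.2] [315.7, 254.5] [315.6, 171.0]
[308 137] [325 338]
0.117 [287.3 239. ]
0.132 [312.7 230.3]
0.15 [342.9 240.9]
```

The handle middle sits 134 mm from the post along the arm and within 1 mm laterally, and the predicted hook pixels match those seen. I lower it slowly, watching the force.

>>> {"method": "play_rows", "body": {
  "plan": [
    [[-1,0,-0.012,0.03,0,0,0],[-1,0,0,0.05,0,0,0],[-1,0,0,0.05,0,0,0],[-1,0,0,0.04,0,0,0],[-1,0,0,0.03,0,0,0],[-1,0,0,0.02,0,0,0],[-1,0,0,0.02,0,0,0],[-1,0,0,0,0,0,0],[-1,0,0,0,0,0,0]]
  ]
}}

```text
time_s: 20.48
tcp_pos: [0.5915, 0.1315, 0.1975]
orientation: [[0.958, 0.285, 0.0], [0.285, -0.958, 0.0], [0.0, 0.0, -1.0]]
ft_force: [1.0, -1.0, -3.0]
opening: 0.078
grasp_force: 30.0
```

>>> {"method": "play_rows", "body": {
  "plan": [
    [[-1,0,0,0.02,0,0,0],[-1,0,0,0.01,0,0,0],[-1,0,0,0,0,0,0],[-1,0,0,0,0,0,0]]
  ]
}}

```text
time_s: 20.98
tcp_pos: [0.5914, 0.1315, 0.1937]
orientation: [[0.958, 0.285, 0.0], [0.285, -0.958, 0.0], [0.0, 0.0, -1.0]]
ft_force: [0.3, -0.7, -2.9]
opening: 0.071
grasp_force: 30.0
```

>>> {"method": "play_rows", "body": {
  "plan": [
    [[-1,0,0,0.015,0,0,0],[-1,0,0,0,0,0,0],[-1,0,0,0,0,0,0]]
  ]
}}

```text
time_s: 21.35
tcp_pos: [0.5915, 0.1316, 0.1921]
orientation: [[0.958, 0.285, 0.0], [0.285, -0.958, 0.0], [0.001, -0.0, -1.0]]
ft_force: [-0.5, 1.0, -2.1]
opening: 0.073
grasp_force: 30.0
```

>>> {"method": "play_rows", "body": {
  "plan": [
    [[-1,0,0,0.01,0,0,0],[-1,0,0,0,0,0,0],[-1,0,0,0,0,0,0]]
  ]
}}

```text
time_s: 21.72
tcp_pos: [0.5916, 0.1316, 0.1911]
orientation: [[0.958, 0.285, 0.001], [0.285, -0.958, 0.0], [0.001, -0.0, -1.0]]
ft_force: [-1.2, 1.7, 1.5]
opening: 0.073
grasp_force: 30.0
```

The handle has touched down, with a slight push towards the post from the V's outer flank. I follow it 1 mm inward and settle.

>>> {"method": "play_rows", "body": {
  "plan": [
    [[-1,0,-0.01,0.003,0,0,0],[-1,0,0,0,0,0,0],[-1,0,0,0,0,0,0]]
  ]
}}

```text
time_s: 22.1
tcp_pos: [0.5909, 0.1327, 0.19]
orientation: [[0.958, 0.285, -0.0], [0.285, -0.958, 0.0], [-0.0, -0.0, -1.0]]
ft_force: [0.5, 1.1, -1.6]
opening: 0.072
grasp_force: 30.0
```

>>> {"method": "play_rows", "body": {
  "plan": [
    [[-1,0,-0.005,0.005,0,0,0],[-1,0,0,0,0,0,0],[-1,0,0,0,0,0,0]]
  ]
}}

```text
time_s: 22.48
tcp_pos: [0.5907, 0.1331, 0.1896]
orientation: [[0.958, 0.285, -0.0], [0.285, -0.958, -0.0], [-0.0, -0.0, -1.0]]
ft_force: [0.8, 1.3, -2.2]
opening: 0.073
grasp_force: 30.0
```

>>> {"method": "play_rows", "body": {
  "plan": [
    [[-1,0,-0.004,0.006,0,0,0],[-1,0,0,0,0,0,0],[-1,0,0,0,0,0,0]]
  ]
}}

```text
time_s: 22.85
tcp_pos: [0.5906, 0.1336, 0.1889]
orientation: [[0.958, 0.285, -0.0], [0.285, -0.958, 0.0], [-0.0, -0.0, -1.0]]
ft_force: [0.4, 1.0, -1.6]
opening: 0.073
grasp_force: 30.0
```

>>> {"method": "play_rows", "body": {
  "plan": [
    [[-1,0,-0.003,0.006,0,0,0],[-1,0,0,0,0,0,0],[-1,0,0,0,0,0,0]]
  ]
}}

```text
time_s: 23.22
tcp_pos: [0.5907, 0.1338, 0.1885]
orientation: [[0.958, 0.285, 0.0], [0.285, -0.958, -0.0], [0.0, 0.0, -1.0]]
ft_force: [-0.9, 0.1, -0.2]
opening: 0.075
grasp_force: 30.0
```

>>> {"method": "play_rows", "body": {
  "plan": [
    [[-1,0,0,0.005,0,0,0],[-1,0,0,0,0,0,0],[-1,0,0,0,0,0,0]]
  ]
}}

```text
time_s: 23.6
tcp_pos: [0.5907, 0.1339, 0.188]
orientation: [[0.958, 0.285, 0.0], [0.285, -0.958, -0.0], [0.0, 0.0, -1.0]]
ft_force: [-2.2, -1.1, 1.2]
opening: 0.072
grasp_force: 30.0
```

Run:
```python
from h import *
F=[]
for i in range(10):
    cams.grab_frame('wrist');st=bot.state();F.append(np.r_[st['ft_force'],st['moment']])
print(np.mean(F,0).round(2),np.std(F,0).round(2),st['tcp_pos'])
```

```text
[-1.79 -1.33  1.95 -0.18  0.23 -0.  ] [0.56 0.68 0.47 0.02 0.02 0.02] [0.5906876  0.13396588 0.18780991]
```

The basket rests on the hook, slightly pressed, with the lateral force towards the stop. I open gradually, then retreat straight up.

>>> {"method": "play_rows", "body": {
  "plan": [
    [[-0.8,0,0,0,0,0,0],[-0.7,0,0,0,0,0,0],[-0.5,0,0,0,0,0,0],[-0.2,0,0,0,0,0,0],[-0.1,0,0,0,0,0,0],[-0.1,0,0,0,0,0,0],[-0.1,0,0,0,0,0,0],[-0.1,0,0,0,0,0,0]]
  ]
}}

```text
time_s: 25.1
tcp_pos: [0.5906, 0.134, 0.1877]
orientation: [[0.958, 0.285, -0.0], [0.285, -0.958, 0.0], [-0.0, -0.0, -1.0]]
ft_force: [-0.3, -0.3, -0.0]
opening: 0.448
grasp_force: 0.0
```

Run:
```python
from m import *
st=bot.state();q=st['tcp_pos'];R=st['orientation'];print(q,st['ft_force'],st['opening'])
w=grab('wrist');m=np.array([.6155,.1395,.209])
print('pred',*[np.round(proj(w,m+k*R[:,0]),1).tolist() for k in(-.042,-.025,0,.042)])
u,v=proj(w,m);p=handle(w,(int(u)-60,max(0,int(v)-120),int(u)+60,int(v)+120));print(p.min(0),p.max(0),[(r,p[p[:,1]==r,0].mean().round(1)) for r in range(p[:,1].min(),p[:,1].max(),20)])
```

```text
[0.59058864 0.13400652 0.18767687] [-0.27456007 -0.32722213 -0.04263728] 0.4479560032198127
pred [319.0, 328.8] [319.1, 300.2] [319.2, 255.2] [319.4, 170.5]
[268 135] [332 351] [(135, np.float64(315.5)), (155, np.float64(316.0)), (175, np.float64(315.5)), (195, np.float64(316.0)), (215, np.float64(316.0)), (235, np.float64(316.0)), (255, np.float64(316.0)), (275, np.float64(316.5)), (295, np.float64(316.0)), (315, np.float64(316.5)), (335, np.float64(314.4))]
```

The handle stayed put and straight with no force on the tool. Retreating up and away.

>>> {"method": "play_rows", "body": {
  "plan": [
    [[-0.1,0,0,-0.05,0,0,0],[-0.1,0,0,-0.1,0,0,0],[-0.1,0,0,-0.15,0,0,0],[-0.1,0,0,-0.25,0,0,0],[-0.1,0,0,-0.35,0,0,0],[-0.1,0,0,-0.35,0,0,0],[-0.1,0,0,-0.3,0,0,0],[-0.1,-0.15,0.3,0,0,0,0],[-0.1,-0.2,0.4,0,0,0,0],[-0.1,-0.2,0.4,0,0,0,0],[-0.1,-0.2,0.4,0,0,0,0],[-0.1,-0.15,0.4,0,0,0,0]]
  ]
}}

```text
time_s: 26.65
tcp_pos: [0.5517, -0.117, 0.3757]
orientation: [[0.958, 0.285, 0.002], [0.285, -0.958, -0.001], [0.002, 0.002, -1.0]]
ft_force: [0.7, 0.9, -1.1]
opening: 0.449
grasp_force: 0.0
```

>>> {"method": "play_rows", "body": {
  "plan": [
    [[-0.1,0,0.4,0,0,0,0],[-0.1,0,0.3,0,0,0,0],[-0.1,0,0,0,0,0,0],[-0.1,0,0,0,0,0,0],[-0.1,0,0,0,0,0,0],[-0.1,0,0,0,0,0,0],[-0.1,0,0,0,0,0,0],[-0.1,0,0,0,0,0,0]]
  ]
}}

```text
time_s: 27.65
tcp_pos: [0.5761, -0.1956, 0.3738]
orientation: [[0.958, 0.286, 0.0], [0.286, -0.958, -0.0], [0.0, 0.0, -1.0]]
ft_force: [0.7, 0.0, 0.5]
opening: 0.45
grasp_force: 0.0
```

Run:
```python
from m import *
st=bot.state();print(st['tcp_pos'],st['ft_force'],st['time_s'])
d=np.array([.9585,.285,0]);m=np.array([.6146,.1385,.209])
for k in range(2):
    s=grab('scene');t=grab('top')
    for n,f in(('s',s),('t',t)):
        u,v=proj(f,m);print(n,'pred',*[np.round(proj(f,m+k*d),1).tolist() for k in(-.042,0,.042)])
        p=handle(f,(int(u)-35,max(0,int(v)-35),int(u)+(45 if n=='t' else 22),int(v)+50))
        if n=='s': print(cols(p,3))
        else: print(p.min(0),p.max(0),cv2.minAreaRect(p.astype(np.float32)))
    [grab('top') for _ in range(10*(1-k))]
```

```text
[ 0.57611521 -0.19557751  0.3737549 ] [0.68383225 0.03859447 0.50957914] 27.65
s pred [369.5, 265.2] [355.0, 276.7] [339.6, 288.9]
[(334, 305, 325), (337, 295, 322), (340, 287, 300), (343, 285, 293), (346, 283, 288), (349, 281, 286), (352, 280, 283), (355, 276, 281), (358, 273, 278), (361, 271, 275), (364, 269, 274), (367, 267, 272), (370, 264, 271), (373, 265, 279), (376, 274, 280)]
t pred [234.8, 233.4] [230.1, 215.6] [225.6, 198.0]
[223 195] [239 243] ((231.79672241210938, 218.91690063476562), (49.72745895385742, 6.740747451782227), 74.35775756835938)
s pred [369.5, 265.2] [355.0, 276.7] [339.6, 288.9]
[(334, 305, 325), (337, 295, 322), (340, 287, 300), (343, 285, 294), (346, 283, 289), (349, 281, 286), (352, 280, 283), (355, 276, 281), (358, 273, 278), (361, 271, 275), (364, 269, 274), (367, 267, 272), (370, 264, 271), (373, 265, 279), (376, 274, 280)]
t pred [234.8, 233.4] [230.1, 215.6] [225.6, 198.0]
[223 195] [239 243] ((231.8330841064453, 219.04672241210938), (49.99708938598633, 6.740747451782227), 74.35775756835938)
```

```bash
python3 -c "
from plant import bot
print(bot.job_done())"
```

```text
the job is handed in; nothing more can be done
None
```

The drip arm was pressed against its stop, and the orange-handled basket hangs level and still in the hook, near the middle of its handle; I handed the job in at about 29 s of the 64 s allowed, and no verdict came back.

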